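# Fetch the small jar from behind the reagent bottles and put it on the balance

### The arm

A 6-joint arm with a two-finger parallel gripper is mounted at the origin on the work surface. World frame = base frame: x ahead of the robot, y to its left, z up, the work surface at z = 0. Lengths are in m, angles in degrees, forces in N, time in s.
With the tool pointing down it reaches from about 0.3 to 0.75 m from the base axis. Payload 8.5 kg.
Tool frame: the origin (TCP) lies on the centre line of the jaws, within the pads' length; the fingertips stand 19 mm ahead of it and the grasp point (between the pads) is the TCP (env.tcp_to_tips is the z of the fingertips in the tool frame, in m); z points along the fingers, y is the line along which they close (so a half turn about z gives the same grasp; the last joint's range is limited). The gripper opens to 85 mm and grips with 20 to 120 N. Pads are 22 mm wide; open, the fingers measure 114 mm over their backs; the gripper's body (76 mm by 85 mm) begins 54 mm behind the grasp point. The pads swing forward as they close: fully open they stand 13 mm farther back than shut.
Start: joints at [55.388, 21.807, 74.336, -0, 83.858, -12.336], TCP at [0.208, 0.509, 0.25] pointing down, gripper open.
Joint ranges: [-178.18, 178.18], [-50.72, 133.34], [12.68, 142.11], [-81.47, 261.47], [9.98, 163.14], [-165.26, 165.26]. Speed limits (degrees/s): [136.94, 136.94, 180, 180, 180, 180].

### API

Orientations are given as a 3x3 rotation matrix whose columns are the frame's x, y, z axes.
In Python, from rig import env gives the robot as it stands.
- The arm moves only by the tool servo_tool, never from a script. Its argument "steps" is a list of rows, each an object of numbers: "tx", "ty", "tz": the shift along the world's x, y, z in cm; "yaw": the turn about the world's z in degrees; "claw": the finger opening in cm, from 0 to 8.54. In form: [{"tx": .., "ty": .., "tz": .., "yaw": .., "claw": ..}, ...]. A call has 1 to 20 rows; each row shifts and turns the commanded pose from where the row before left it; what a row does not reach is not made up. A row lasts 1/10 s, in which the tool goes at most 50 mm and 8.59 degrees, less where a joint would pass 70% of its speed; a pose out of reach is approached as far as the arm can. A call with a gripper value outside its range is refused whole. The fingers move at their own pace and stop on an object; "newtons" is the grip in N (left out, the last holds). Time passes only in rows, so rows that do not move let the fingers close. It gives the time, the measured TCP pose, the force, the opening and the grip force at its end, in the units of the state.
- env.observe(): the state, without advancing time (a new reading comes with each control period).
- env.get_image(name): name is "side" or "top" or "wrist"; returns (picture, depth): 400x640x3 uint8, red, green, blue; 400x640 float32, m along the optical axis (not along the pixel's ray), 0 where there is no reading.
- env.camera_model(name): a dict with "fovy" (degrees; the focal length in pixels is half the picture's height over the tangent of half this angle, whatever the lens; pixels are square), "cx", "cy" (the principal point, pixels), "T" (4x4, takes a point from camera to world coordinates). Camera axes: x right, y down, z forward; pixel columns grow to the right and rows downward; lengths in m; the calibration is good to about 2 mm. A picture is of the moment at which its call begins: read the wrist's pose just before it. camera_model takes no time and is no camera call; for the wrist camera it gives the pose at the moment of the call.
- env.close_job(): hands the job in; it is judged then, once.
The state is a dict: "time_s": time; "q": joint angles; "qvel": joint speeds; "joint_efforts": joint torques, N m; "position": TCP position; "tool_rot": TCP orientation; "ft_force": force on the tool from outside, world axes, zero at the start; "wrist_torque": the same for the moment, N m; "grip_width": finger opening in m; "gripper_force": force on a finger pad.
Only numpy, scipy, OpenCV 4.12 (cv2) and the standard library are available. Lean on these libraries where they do the work, as an engineer would, in place of code of your own. Each camera call takes 0.05 s, during which the arm holds its last target. There are 200 camera calls.

### The job

Lift the three amber bottles out of the crowded grey spill tray and stand them all in the empty side tray, then fetch the green-lidded jar that was behind them and set it in the middle of the balance pan. Then put every bottle back upright in the very place in the spill tray where it stood at first. It is all glass, so set things down gently and tip nothing over, and leave the test-tube rack, the beaker and the wash bottle alone.

Things in the scene. Friction and masses are not known exactly. Their poses are not given: they have to be found in the camera images.
- bottle_red_center (a point): amber glass reagent bottle with a red screw cap and white label; this point is its centre, half-way up, z up its axis. 116 mm tall: body 52 mm across from 58 mm below to 8 mm above this point, where the shoulder begins, ending at 22 mm above; plain ribbed cap 32 mm across from 30 to 58 mm above it (the place to grip from above). 0.15 to 0.35 kg. Its own place is where it stands in the spill tray at the start
- bottle_blue_center (a point): amber glass reagent bottle with a blue screw cap and white label; this point is its centre, half-way up, z up its axis. 116 mm tall: body 52 mm across from 58 mm below to 8 mm above this point, where the shoulder begins, ending at 22 mm above; plain ribbed cap 32 mm across from 30 to 58 mm above it (the place to grip from above). 0.15 to 0.35 kg. Its own place is where it stands in the spill tray at the start
- bottle_yellow_center (a point): amber glass reagent bottle with a yellow screw cap and white label; this point is its centre, half-way up, z up its axis. 116 mm tall: body 52 mm across from 58 mm below to 8 mm above this point, where the shoulder begins, ending at 22 mm above; plain ribbed cap 32 mm across from 30 to 58 mm above it (the place to grip from above). 0.15 to 0.35 kg. Its own place is where it stands in the spill tray at the start
- jar_center (a point): small round glass jar with a green screw lid, hemmed in by the three bottles; this point is its centre, half-way up, z up. 52 mm tall, 46 mm across over the lid (the top 17 mm) and 45 mm below it; 0.08 to 0.18 kg. Grip it by lid and upper body from above. Its neighbours stand too close for a finger until they are cleared; beyond it only the wall of the spill tray, about 50 mm from its centre
- spill_tray: grey open storage tray, 170 (x) by 215 (y) by 20 mm high, walls 4 mm, floor 4 mm thick; origin at the centre of its underside, on the bench. Fixed. The jar stands about 30 mm to +x of its centre, one bottle either side of it (+y and -y) and one on its -x side, all some 55 mm from the jar centre to centre; which bottle stands where changes
- side_tray: empty white tray with a pale blue floor, 270 (x) by 120 (y) by 15 mm high, walls 4 mm; its floor, on which things stand, is 4 mm above the bench; origin at the centre of its underside. Room for three bottles in a row along its x, about 75 mm apart. It and the balance change sides. Fixed
- pan (a point): round steel pan of the laboratory balance, 120 mm across; this point is the centre of its upper face, 68 mm above the bench, z up. The balance's housing is 245 by 190 mm and 56 mm high, reaching 152 mm to -x of this point (display end) and 93 mm to +x. The balance is fixed and does not sink
- tube_rack: wooden test-tube rack with twelve tubes, 60 (x) by 170 (y) by 125 mm high; origin at the centre of its underside. Bystander
- beaker: empty glass beaker, 68 mm across, 75 mm high; origin at the centre of its underside. Bystander
- wash_bottle: white wash bottle with a blue cap and bent spout, 64 mm across, 175 mm high; origin at the centre of its underside. Bystander
Not all that is in view belongs to the job. What is shaped like the part that bears bottle_blue_center but turquoise is not meant.

How it is judged (in metres and radians):
On the way, in this order (a step that is already met when the one before it is completed fails the run):
1. all three bottles stand upright and released in the side tray, the jar still in its place (x of bottle_red_center in the frame of side_tray between -0.112 and 0.112 m and y of bottle_red_center in the frame of side_tray between -0.037 and 0.037 m and z of bottle_red_center in the frame of side_tray between 0.055 and 0.068 m and angle between each of bottle_red_center, bottle_blue_center, bottle_yellow_center's own z axis and vertical below 0.1 rad and linear speed of each of bottle_red, bottle_blue, bottle_yellow below 0.02 m/s and contact force between each of bottle_red, bottle_blue, bottle_yellow and the fingers below 0.1 N and x of bottle_blue_center in the frame of side_tray between -0.112 and 0.112 m and y of bottle_blue_center in the frame of side_tray between -0.037 and 0.037 m and z of bottle_blue_center in the frame of side_tray between 0.055 and 0.068 m and x of bottle_yellow_center in the frame of side_tray between -0.112 and 0.112 m and y of bottle_yellow_center in the frame of side_tray between -0.037 and 0.037 m and z of bottle_yellow_center in the frame of side_tray between 0.055 and 0.068 m and distance of jar_center from where it was at the start of the episode below 0.03 m), for 0.2 s.
2. the jar stands released in the middle of the balance pan, the three bottles still in the side tray (horizontal distance between jar_center and pan below 0.015 m and z of jar_center in the frame of pan between 0.02 and 0.032 m and angle between each of jar_center, bottle_red_center, bottle_blue_center, bottle_yellow_center's own z axis and vertical below 0.1 rad and linear speed of each of jar, bottle_red, bottle_blue, bottle_yellow below 0.02 m/s and contact force between each of jar, bottle_red, bottle_blue, bottle_yellow and the fingers below 0.1 N and x of bottle_red_center in the frame of side_tray between -0.112 and 0.112 m and y of bottle_red_center in the frame of side_tray between -0.037 and 0.037 m and z of bottle_red_center in the frame of side_tray between 0.055 and 0.068 m and x of bottle_blue_center in the frame of side_tray between -0.112 and 0.112 m and y of bottle_blue_center in the frame of side_tray between -0.037 and 0.037 m and z of bottle_blue_center in the frame of side_tray between 0.055 and 0.068 m and x of bottle_yellow_center in the frame of side_tray between -0.112 and 0.112 m and y of bottle_yellow_center in the frame of side_tray between -0.037 and 0.037 m and z of bottle_yellow_center in the frame of side_tray between 0.055 and 0.068 m), for 0.2 s.
At the end, for the whole second after the job is handed in: The jar stands upright on the balance pan, its centre within 15 mm of the pan's centre, and each of the three bottles stands upright in the spill tray within 15 mm of where it stood at the start; everything released and at rest (horizontal distance between jar_center and pan below 0.015 m and z of jar_center in the frame of pan between 0.02 and 0.032 m and angle between each of jar_center, bottle_red_center, bottle_blue_center, bottle_yellow_center's own z axis and vertical below 0.1 rad and linear speed of each of jar, bottle_red, bottle_blue, bottle_yellow below 0.02 m/s and contact force between each of jar, bottle_red, bottle_blue, bottle_yellow and the fingers below 0.1 N and distance of each of bottle_red_center, bottle_blue_center, bottle_yellow_center from where it was at the start of the episode below 0.015 m); the robot touches nothing.
It fails at once if a bottle or the jar is dropped: let go and falling at over 0.6 m/s, a fall of about 2 cm ((linear speed of jar above 0.6 m/s and contact force between jar and the fingers below 0.1 N) or (linear speed of bottle_red above 0.6 m/s and contact force between bottle_red and the fingers below 0.1 N) or (linear speed of bottle_blue above 0.6 m/s and contact force between bottle_blue and the fingers below 0.1 N) or (linear speed of bottle_yellow above 0.6 m/s and contact force between bottle_yellow and the fingers below 0.1 N)).
It fails at once if a bottle or the jar is tipped (more than about 35 degrees) (angle between any of bottle_red_center, bottle_blue_center, bottle_yellow_center, jar_center's own z axis and vertical above 0.6 rad).
It fails at once if a bottle or the jar is pressed or banged down hard (over 60 N against what it stands on) (contact force between any of bottle_red, bottle_blue, bottle_yellow and side_tray above 60 N or contact force between any of bottle_red, bottle_blue, bottle_yellow, jar and spill_tray above 60 N or contact force between jar and balance above 60 N).
It fails at once if the test-tube rack, the beaker or the wash bottle is shifted by more than 3 cm (distance of any of tube_rack, beaker, wash_bottle from where it was at the start of the episode above 0.03 m).
It also fails if it takes over 141 s, if anything falls off the work surface, if the arm or the gripper's body presses on something with over 40 N, if the wrist force passes 120 N, or if a joint passes its speed limit or range.

## Working session

There is one attempt and no reset: what is moved stays moved. The work goes in short steps, Python scripts to look and compute and a tool call to move; the robot and the scene stay as the last step left them, time stands still between calls to the robot, and variables do not carry over. Pictures are saved under pics/ and viewed, at most 14 in all, crops included, and the job is handed in when it is done.

Besides the shell and the picture viewer there is one more tool, called after "Request:" as name(argument=value, ...) on one line, values as JSON. servo_tool: Moves the arm, as the interface text tells. Its arguments: {"type":"object","properties":{"steps":{"type":"array"},"newtons":{"type":"number"}},"required":["steps"]}

```bash
mkdir -p pics; ls; cat > h.py <<'E'
import numpy as np, cv2
from rig import env
def shot(name,fn=None):
    m=env.camera_model(name); im,d=env.get_image(name)
    if fn: cv2.imwrite('pics/'+fn,cv2.cvtColor(im,cv2.COLOR_RGB2BGR))
    f=200/np.tan(np.radians(m['fovy'])/2)
    v,u=np.mgrid[:400,:640]
    P=np.stack([(u-m['cx'])/f*d,(v-m['cy'])/f*d,d,np.ones_like(d)],-1)@np.array(m['T']).T
    return im,d,P[...,:3]
E
python3 - <<'E'
from h import *
for n in('top','side'):
    im,d,P=shot(n,n+'0.png'); np.savez(n+'0.npz',im=im,d=d,P=P); m=env.camera_model(n);print(n,m['fovy'],np.round(m['T'],3).tolist(),(d>0).mean())
print(env.observe())
E
```

```text
pics
top 46.883390861159704 [[-0.107, -0.972, 0.209, 0.396], [-0.994, 0.106, -0.018, 0.003], [-0.005, -0.21, -0.978, 1.125], [0.0, 0.0, 0.0, 1.0]] 0.99591796875
side 50.93389072752809 [[-0.959, -0.181, 0.218, 0.365], [-0.284, 0.625, -0.728, 0.814], [-0.005, -0.76, -0.65, 0.805], [0.0, 0.0, 0.0, 1.0]] 0.99605859375
{'time_s': 0.1, 'q': array([ 5.53883629e+01,  2.18363316e+01,  7.43777195e+01,  5.86738865e-04,
        8.38569915e+01, -1.23375354e+01]), 'qvel': array([ 0.08750659, -0.04413258, -0.05399135, -0.04101746, -0.01639965,
       -0.02794181]), 'joint_efforts': array([ 4.89136350e-03, -4.49217832e+01, -2.31659245e+01, -9.02639363e-05,
        3.60495898e-03, -3.42074077e-05]), 'position': array([0.20835575, 0.50876415, 0.24979682]), 'tool_rot': array([[-9.25380626e-01,  3.79038505e-01, -7.12671533e-04],
       [ 3.79039075e-01,  9.25380111e-01, -1.01470220e-03],
       [ 2.74880857e-04, -1.20911612e-03, -9.99999231e-01]]), 'ft_force': array([-0.74041183,  0.02897465,  0.05630786]), 'wrist_torque': array([ 0.00929761, -0.00937276, -0.00983185]), 'gripper_force': 0.0, 'grip_width': 0.08494679431621949}
```

View pics/top0.png

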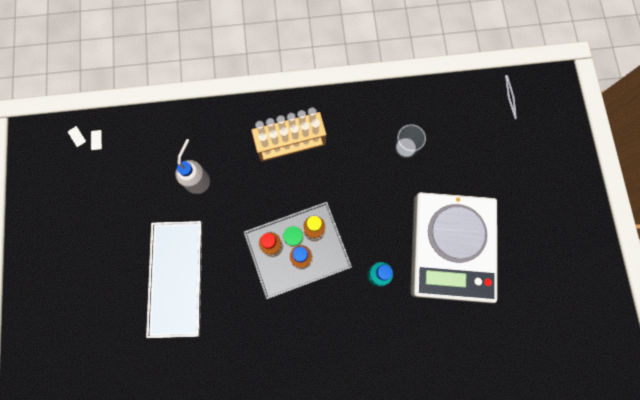

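View pics/side0.png

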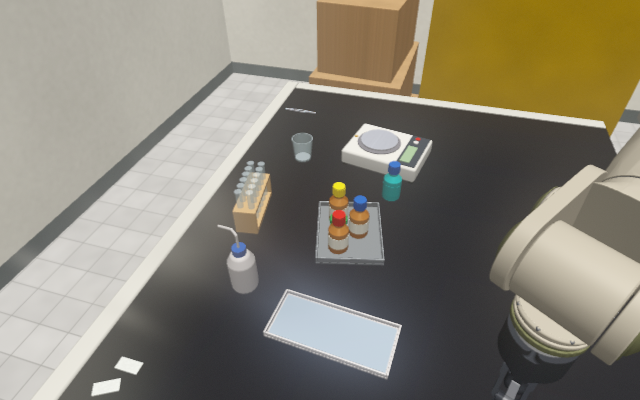

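The top view shows the red cap at (268,241), blue at (300,255), yellow at (314,223) and the green jar at (293,236). The side tray is near (174,279), the pan near (458,233) and the turquoise decoy at (380,273).

```bash
python3 - <<'E'
from h import *
T={}
for n in('top','side'):
    z=np.load(n+'0.npz');im,P=z['im'],z['P'];hsv=cv2.cvtColor(im,cv2.COLOR_RGB2HSV);H,S,V=cv2.split(hsv)
    h=P[...,2]; R=(np.abs(P[...,0]-.45)<.3)&(np.abs(P[...,1])<.5)
    def rep(nm,m):
        cnt,l,st,c=cv2.connectedComponentsWithStats(m.astype(np.uint8));
        i=1+np.argmax(st[1:,4]);p=P[l==i];(cx,cy),(w,hh),a=cv2.minAreaRect(p[:,:2].astype(np.float32)*1000)
        print(n,nm,len(p),'mean',p.mean(0).round(4),'minrect',round(cx,1),round(cy,1),round(w,1),round(hh,1),round(a,1),'px',c[i].round(),'z99',np.percentile(p[:,2],[5,95]).round(4))
    top=(h>.108)&(h<.13)&R
    rep('red',top&((H<6)|(H>172))&(S>120)); rep('yel',top&(H>24)&(H<34)&(S>120)); 
    b=top&(H>100)&(H<125)&(S>120)
    u=np.arange(640)[None]
    rep('blue',b&(((u<340)&(u>280)) if n=='top' else (u<375)))
    rep('jar',(h>.045)&(h<.065)&R&(H>55)&(H<80)&(S>120))
    g=(P[...,1]>.1)&R&(h<.03)&(V>120); rep('side',g)
    rep('spill',(np.abs(P[...,1])<.15)&(h>-.01)&(h<.03)&R&(S<60)&(V>70)&(V<230))
    rep('pan',(h>.06)&(h<.075)&R&(P[...,1]<-.1)&(S<60)&(V<190)&(V>90))
    rep('balance',(h>.045)&(h<.08)&R&(P[...,1]<-.1))
    rep('decoy',(h>.03)&(h<.13)&R&(H>84)&(H<98)&(S>120))
E
```

```text
top red 174 mean [0.5364 0.0927 0.1199] minrect 536.4 93.2 32.0 29.2 39.1 px [268. 240.] z99 [0.1156 0.1228]
top yel 170 mean [ 0.5637 -0.0116  0.1198] minrect 563.7 -12.0 31.0 30.6 84.3 px [314. 223.] z99 [0.1145 0.1231]
top blue 163 mean [0.4989 0.0259 0.1205] minrect 498.9 25.9 30.2 29.1 20.7 px [300. 254.] z99 [0.1179 0.1235]
top jar 282 mean [0.5492 0.0397 0.0566] minrect 548.4 39.1 42.1 42.8 85.0 px [293. 236.] z99 [0.0529 0.0605]
top side 5938 mean [0.4826 0.3348 0.0069] minrect 485.7 334.6 129.8 273.7 85.7 px [174. 280.] z99 [0.0022 0.0158]
top spill 4774 mean [0.5135 0.0325 0.0067] minrect 523.8 34.5 176.3 220.9 14.0 px [298. 253.] z99 [0.0011 0.021 ]
top pan 30 mean [ 0.5627 -0.3015  0.0628] minrect 563.9 -301.1 11.0 41.5 38.4 px [437. 214.] z99 [0.0602 0.0711]
top balance 8499 mean [ 0.4825 -0.3328  0.0599] minrect 486.8 -337.3 191.6 245.7 79.3 px [456. 247.] z99 [0.0528 0.0701]
top decoy 241 mean [ 0.4392 -0.1432  0.0672] minrect 441.1 -150.3 51.5 47.0 6.1 px [378. 274.] z99 [0.0413 0.0772]
side red 132 mean [0.5367 0.0972 0.1181] minrect 536.5 94.3 28.9 31.7 16.4 px [339
[... 244 characters left out ...]
 0.1218]
side jar 7 mean [0.5703 0.0482 0.0537] minrect 569.9 47.8 2.6 8.6 15.6 px [330. 219.] z99 [0.0484 0.0567]
side side 6940 mean [0.4828 0.3335 0.0065] minrect 489.4 325.9 133.4 277.5 85.6 px [334. 332.] z99 [0.0027 0.015 ]
side spill 3409 mean [0.5612 0.0721 0.0058] minrect 599.5 44.2 336.2 240.1 12.5 px [331. 239.] z99 [-0.0011  0.0211]
side pan 93 mean [ 0.5108 -0.302   0.064 ] minrect 508.2 -314.2 133.6 80.1 16.0 px [378. 147.] z99 [0.0602 0.069 ]
side balance 2576 mean [ 0.4822 -0.3189  0.0595] minrect 484.9 -334.2 191.5 245.2 80.0 px [388. 147.] z99 [0.0503 0.0698]
side decoy 290 mean [ 0.4392 -0.1355  0.0597] minrect 441.4 -139.7 32.7 49.2 86.8 px [392. 183.] z99 [0.0336 0.0796]
```

```bash
python3 - <<'E'
from h import *
z=np.load('top0.npz');im,P=z['im'],z['P'];h=P[...,2]
print(env.tcp_to_tips)
for nm,(u0,u1,v0,v1),lo in(('wash',(165,220,135,200),.05),('rack',(245,335,100,165),.05),('beaker',(385,435,115,165),.04)):
    p=P[v0:v1,u0:u1].reshape(-1,3);p=p[p[:,2]>lo];print(nm,p.min(0).round(3),p.max(0).round(3))
g=cv2.medianBlur(cv2.cvtColor(im,cv2.COLOR_RGB2GRAY),3)
c=cv2.HoughCircles(g,cv2.HOUGH_GRADIENT,1,100,param1=80,param2=15,minRadius=25,maxRadius=35)
for u,v,r in c[0]:
    if u>400: print(u,v,r,P[int(v),int(u)])
m=(im[...,0]>0)&(h>.0635)&(h<.075)&(P[...,1]<-.2)&(P[...,0]>.4)
p=P[m];print(m.sum(),cv2.minEnclosingCircle(p[:,:2].astype(np.float32)*1000),p.mean(0))
E
```

```text
0.019
wash [0.396 0.003 0.05 ] [0.772 0.296 1.125]
rack [ 0.396 -0.065  0.05 ] [0.842 0.112 1.125]
beaker [ 0.396 -0.302  0.04 ] [0.787 0.003 1.125]
455.5 232.5 28.6 [ 0.51564503 -0.33372341  0.06867241]
2254 ((591.3098754882812, -301.8472595214844), 198.546875) [ 0.52859396 -0.33719312  0.06855974]
```

Request:
servo_tool(steps=[{"tx": 3.6, "ty": -4.5, "claw": 5.5}, {"tx": 3.6, "ty": -4.5, "claw": 5.5}, {"tx": 3.6, "ty": -4.5, "claw": 5.5}, {"tx": 3.6, "ty": -4.5, "claw": 5.5}, {"tx": 3.6, "ty": -4.5, "claw": 5.5}, {"tx": 3.6, "ty": -4.5, "claw": 5.5}, {"tx": 3.6, "ty": -4.5, "claw": 5.5}, {"tx": 3.6, "ty": -4.5, "claw": 5.5}, {"tx": 3.6, "ty": -4.5, "claw": 5.5}, {"claw": 5.5}, {"claw": 5.5}, {"claw": 5.5}], newtons=35)

```text
invalid input at $.steps[0]: expected keys tx, ty, tz, yaw, claw
```

Request:
servo_tool(steps=[{"tx": 3.0, "ty": -3.8, "tz": 0, "yaw": 0, "claw": 5.5}, {"tx": 3.0, "ty": -3.8, "tz": 0, "yaw": 0, "claw": 5.5}, {"tx": 3.0, "ty": -3.8, "tz": 0, "yaw": 0, "claw": 5.5}, {"tx": 3.0, "ty": -3.8, "tz": 0, "yaw": 0, "claw": 5.5}, {"tx": 3.0, "ty": -3.8, "tz": 0, "yaw": 0, "claw": 5.5}, {"tx": 3.0, "ty": -3.8, "tz": 0, "yaw": 0, "claw": 5.5}, {"tx": 3.0, "ty": -3.8, "tz": 0, "yaw": 0, "claw": 5.5}, {"tx": 3.0, "ty": -3.8, "tz": 0, "yaw": 0, "claw": 5.5}, {"tx": 3.0, "ty": -3.8, "tz": 0, "yaw": 0, "claw": 5.5}, {"tx": 3.0, "ty": -3.8, "tz": 0, "yaw": 0, "claw": 5.5}, {"tx": 2.85, "ty": -3.55, "tz": 0, "yaw": 0, "claw": 5.5}, {"tx": 0, "ty": 0, "tz": -3, "yaw": 0, "claw": 5.5}, {"tx": 0, "ty": 0, "tz": -3, "yaw": 0, "claw": 5.5}, {"tx": 0, "ty": 0, "tz": -2, "yaw": 0, "claw": 5.5}, {"tx": 0, "ty": 0, "tz": 0, "yaw": 0, "claw": 5.5}, {"tx": 0, "ty": 0, "tz": 0, "yaw": 0, "claw": 5.5}], newtons=35)

```text
time_s: 1.7
position: [0.5372, 0.0934, 0.1708]
tool_rot: [[-0.925, 0.379, 0.0], [0.379, 0.925, 0.0], [-0.0, 0.0, -1.0]]
ft_force: [0.6, 1.0, 1.4]
grip_width: 0.0549
gripper_force: 0.0
```

```bash
python3 - <<'E'
from h import *
im,d,P=shot('wrist','w1.png')
hsv=cv2.cvtColor(im,cv2.COLOR_RGB2HSV);H,S,V=cv2.split(hsv);h=P[...,2]
for nm,m in(('red',(h>.11)&((H<6)|(H>172))&(S>120)),('yel',(h>.11)&(H>24)&(H<34)&(S>120)),('blue',(h>.11)&(H>100)&(H<125)&(S>120)),('jar',(h>.045)&(h<.07)&(H>55)&(H<80)&(S>120))):
    p=P[m&(h<.13)]
    if len(p)>50: print(nm,len(p),p.mean(0).round(4),cv2.minAreaRect(p[:,:2].astype(np.float32)*1000))
print(env.observe()['position'],env.observe()['q'])
E
```

```text
red 2559 [0.5359 0.0937 0.1188] ((537.0048828125, 93.38648223876953), (33.30574035644531, 32.30589294433594), 59.561065673828125)
blue 2789 [0.4992 0.0279 0.1186] ((499.5593566894531, 26.30474853515625), (32.912574768066406, 32.29911804199219), 51.58919906616211)
jar 2145 [0.5483 0.0436 0.0551] ((549.5368041992188, 41.884124755859375), (46.40437316894531, 41.29198455810547), 26.37162208557129)
[0.53747687 0.09350626 0.17141454] [-2.56866166e+00  2.53544188e+01  8.24916278e+01  4.79324457e-05
  7.20588406e+01 -7.03008010e+01]
```

View pics/w1.png

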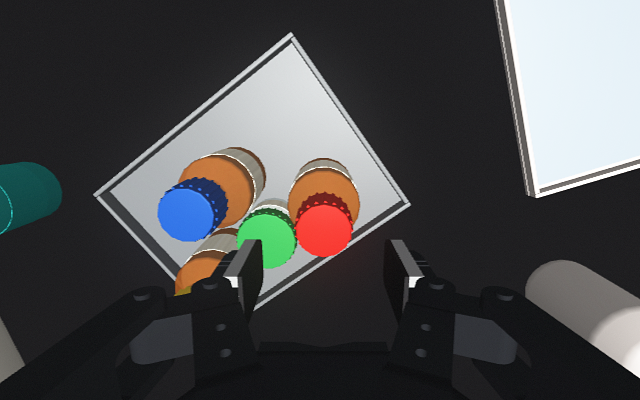

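The wrist view shows red at (325,230), lined up between the fingers. Its coordinates agree with the top camera to within 1 mm.

Request:
servo_tool(steps=[{"tx": 0, "ty": 0, "tz": -2, "yaw": 0, "claw": 5.5}, {"tx": 0, "ty": 0, "tz": -2, "yaw": 0, "claw": 5.5}, {"tx": 0, "ty": 0, "tz": -1.4, "yaw": 0, "claw": 5.5}, {"tx": 0, "ty": 0, "tz": -0.9, "yaw": 0, "claw": 5.5}, {"tx": 0, "ty": 0, "tz": 0, "yaw": 0, "claw": 5.5}, {"tx": 0, "ty": 0, "tz": 0, "yaw": 0, "claw": 2.5}, {"tx": 0, "ty": 0, "tz": 0, "yaw": 0, "claw": 2.5}, {"tx": 0, "ty": 0, "tz": 0, "yaw": 0, "claw": 2.5}, {"tx": 0, "ty": 0, "tz": 0, "yaw": 0, "claw": 2.5}, {"tx": 0, "ty": 0, "tz": 0, "yaw": 0, "claw": 2.5}, {"tx": 0, "ty": 0, "tz": 0, "yaw": 0, "claw": 2.5}], newtons=35)

```text
time_s: 2.85
position: [0.5376, 0.0935, 0.1085]
tool_rot: [[-0.925, 0.379, 0.002], [0.379, 0.925, -0.0], [-0.002, 0.001, -1.0]]
ft_force: [-0.8, 0.1, 6.5]
grip_width: 0.0314
gripper_force: 34.8
```

Request:
servo_tool(steps=[{"tx": 0, "ty": 0, "tz": 1, "yaw": 0, "claw": 2.5}, {"tx": 0, "ty": 0, "tz": 2, "yaw": 0, "claw": 2.5}, {"tx": 0, "ty": 0, "tz": 2, "yaw": 0, "claw": 2.5}, {"tx": 0, "ty": 1, "tz": 2, "yaw": 0, "claw": 2.5}, {"tx": 0, "ty": 2, "tz": 1, "yaw": 0, "claw": 2.5}, {"tx": -0.4, "ty": 3, "tz": 0, "yaw": 0, "claw": 2.5}, {"tx": 0, "ty": 3, "tz": 0, "yaw": 0, "claw": 2.5}, {"tx": 0, "ty": 3, "tz": 0, "yaw": 0, "claw": 2.5}, {"tx": 0, "ty": 3, "tz": 0, "yaw": 0, "claw": 2.5}, {"tx": 0, "ty": 3, "tz": 0, "yaw": 0, "claw": 2.5}, {"tx": 0, "ty": 3, "tz": 0, "yaw": 0, "claw": 2.5}, {"tx": 0, "ty": 1.7, "tz": 0, "yaw": 0, "claw": 2.5}, {"tx": 0, "ty": 1, "tz": 0, "yaw": 0, "claw": 2.5}, {"tx": 0, "ty": 0, "tz": -2, "yaw": 0, "claw": 2.5}, {"tx": 0, "ty": 0, "tz": -2, "yaw": 0, "claw": 2.5}, {"tx": 0, "ty": 0, "tz": -1.5, "yaw": 0, "claw": 2.5}, {"tx": 0, "ty": 0, "tz": -1, "yaw": 0, "claw": 2.5}, {"tx": 0, "ty": 0, "tz": 0, "yaw": 0, "claw": 2.5}, {"tx": 0, "ty": 0, "tz": 0, "yaw": 0, "claw": 2.5}])

```text
time_s: 4.75
position: [0.5334, 0.3302, 0.123]
tool_rot: [[-0.925, 0.379, 0.001], [0.379, 0.925, 0.0], [-0.001, 0.0, -1.0]]
ft_force: [0.3, -0.6, -2.9]
grip_width: 0.0309
gripper_force: 35.3
```

Request:
servo_tool(steps=[{"tx": 0, "ty": 0, "tz": -0.7, "yaw": 0, "claw": 2.5}, {"tx": 0, "ty": 0, "tz": -0.3, "yaw": 0, "claw": 2.5}, {"tx": 0, "ty": 0, "tz": -0.2, "yaw": 0, "claw": 2.5}, {"tx": 0, "ty": 0, "tz": -0.15, "yaw": 0, "claw": 2.5}, {"tx": 0, "ty": 0, "tz": 0, "yaw": 0, "claw": 2.5}, {"tx": 0, "ty": 0, "tz": 0, "yaw": 0, "claw": 2.5}])

```text
time_s: 5.35
position: [0.533, 0.3305, 0.1089]
tool_rot: [[-0.925, 0.379, 0.0], [0.379, 0.925, 0.0], [-0.0, 0.0, -1.0]]
ft_force: [-0.3, 0.0, -3.6]
grip_width: 0.0311
gripper_force: 35.6
```

Request:
servo_tool(steps=[{"tx": 0, "ty": 0, "tz": -0.05, "yaw": 0, "claw": 2.5}, {"tx": 0, "ty": 0, "tz": 0, "yaw": 0, "claw": 4}, {"tx": 0, "ty": 0, "tz": 0, "yaw": 0, "claw": 5.5}, {"tx": 0, "ty": 0, "tz": 0, "yaw": 0, "claw": 5.5}, {"tx": 0, "ty": 0, "tz": 0, "yaw": 0, "claw": 5.5}, {"tx": 0, "ty": 0, "tz": 2, "yaw": 0, "claw": 5.5}, {"tx": 0, "ty": 0, "tz": 2.5, "yaw": 0, "claw": 5.5}, {"tx": 0, "ty": 0, "tz": 2, "yaw": 0, "claw": 5.5}, {"tx": 0.4, "ty": -4, "tz": 0, "yaw": 0, "claw": 5.5}, {"tx": 0.4, "ty": -4, "tz": 0, "yaw": 0, "claw": 5.5}, {"tx": 0.4, "ty": -4, "tz": 0, "yaw": 0, "claw": 5.5}, {"tx": 0.4, "ty": -4, "tz": 0, "yaw": 0, "claw": 5.5}, {"tx": 0.4, "ty": -4, "tz": 0, "yaw": 0, "claw": 5.5}, {"tx": 0.3, "ty": -4, "tz": 0, "yaw": 0, "claw": 5.5}, {"tx": 0.3, "ty": -4, "tz": 0, "yaw": 0, "claw": 5.5}, {"tx": 0.3, "ty": -4, "tz": 0, "yaw": 0, "claw": 5.5}, {"tx": 0.2, "ty": -2.2, "tz": 0, "yaw": 0, "claw": 5.5}, {"tx": 0, "ty": 0, "tz": 0, "yaw": 0, "claw": 5.5}, {"tx": 0, "ty": 0, "tz": 0, "yaw": 0, "claw": 5.5}])

```text
time_s: 7.25
position: [0.5639, -0.0114, 0.1733]
tool_rot: [[-0.925, 0.38, -0.0], [0.38, 0.925, 0.0], [0.0, 0.0, -1.0]]
ft_force: [0.9, 0.5, -0.2]
grip_width: 0.0548
gripper_force: 0.0
```

```bash
cat > caps.py <<'E'
from h import *
def caps(n,fn=None):
    im,d,P=shot(n,fn)
    hsv=cv2.cvtColor(im,cv2.COLOR_RGB2HSV);H,S,V=cv2.split(hsv);h=P[...,2]
    for nm,m in(('red',(h>.11)&((H<6)|(H>172))&(S>120)),('yel',(h>.11)&(H>24)&(H<34)&(S>120)),('blue',(h>.11)&(H>100)&(H<125)&(S>120)&(P[...,1]>-.1)),('jar',(h>.045)&(h<.13)&(H>55)&(H<80)&(S>120))):
        p=P[m&(h<.13)&(P[...,0]<.6)]
        if len(p)>50: print(nm,len(p),'z',np.median(p[:,2]).round(4),np.round(np.array(sum(cv2.minAreaRect(p[:,:2].astype(np.float32)*1000)[:2],())),1))
    o=env.observe();print(o['position'].round(4),o['time_s'],o['q'].round(0))
E
python3 -c "
from caps import *
caps('wrist');caps('side','s2.png')"
```

```text
yel 2295 z 0.1193 [563.8 -11.7  32.7  31.8]
blue 3104 z 0.1194 [500.1  25.7  32.3  32.7]
jar 2643 z 0.0553 [550.4  39.3  46.1  46.1]
[ 0.5639 -0.0108  0.1734] 7.3 [-13.  27.  79.   0.  74. -81.]
red 163 z 0.1202 [532.6 330.   30.6  29.7]
yel 110 z 0.1194 [563.9 -10.9  31.2  32.1]
blue 118 z 0.1195 [501.   25.5  30.1  34.4]
jar 204 z 0.0557 [551.3  42.1  41.6  43.7]
[ 0.5638 -0.0105  0.1734] 7.35 [-13.  27.  79.   0.  74. -81.]
```

View pics/s2.png

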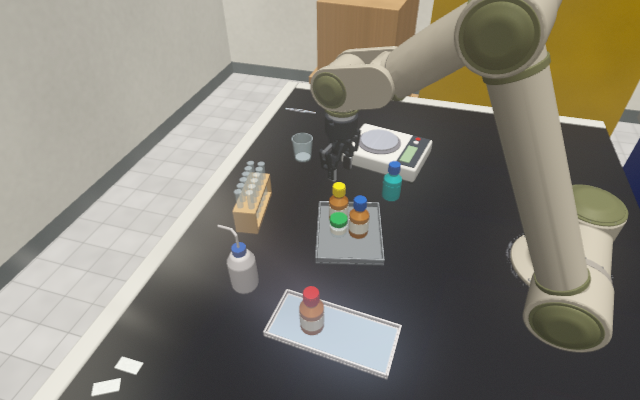

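Red stands upright in the side tray, with its cap at pixel (311,294). The gripper hangs above yellow at (339,188). Next is the yellow grasp.

Request:
servo_tool(steps=[{"tx": 0, "ty": 0, "tz": -2, "yaw": 0, "claw": 5.5}, {"tx": 0, "ty": 0, "tz": -2, "yaw": 0, "claw": 5.5}, {"tx": 0, "ty": 0, "tz": -1.5, "yaw": 0, "claw": 5.5}, {"tx": 0, "ty": 0, "tz": -1, "yaw": 0, "claw": 5.5}, {"tx": 0, "ty": 0, "tz": 0, "yaw": 0, "claw": 5.5}, {"tx": 0, "ty": 0, "tz": 0, "yaw": 0, "claw": 2.5}, {"tx": 0, "ty": 0, "tz": 0, "yaw": 0, "claw": 2.5}, {"tx": 0, "ty": 0, "tz": 0, "yaw": 0, "claw": 2.5}, {"tx": 0, "ty": 0, "tz": 0, "yaw": 0, "claw": 2.5}, {"tx": 0, "ty": 0, "tz": 0, "yaw": 0, "claw": 2.5}, {"tx": 0, "ty": 0, "tz": 0, "yaw": 0, "claw": 2.5}])

```text
time_s: 8.45
position: [0.5644, -0.0115, 0.1093]
tool_rot: [[-0.925, 0.379, 0.002], [0.379, 0.925, -0.0], [-0.002, 0.001, -1.0]]
ft_force: [-1.7, 1.2, 7.3]
grip_width: 0.0309
gripper_force: 35.2
```

Request:
servo_tool(steps=[{"tx": 0, "ty": 0, "tz": 1, "yaw": 0, "claw": 2.5}, {"tx": 0, "ty": 0, "tz": 2, "yaw": 0, "claw": 2.5}, {"tx": 0, "ty": 0, "tz": 3, "yaw": 0, "claw": 2.5}, {"tx": 0, "ty": 0, "tz": 3, "yaw": 0, "claw": 2.5}, {"tx": 0, "ty": 0, "tz": 3, "yaw": 0, "claw": 2.5}, {"tx": 0, "ty": 0, "tz": 2, "yaw": 0, "claw": 2.5}, {"tx": 0, "ty": 1.5, "tz": 0, "yaw": 0, "claw": 2.5}, {"tx": -1, "ty": 2.5, "tz": 0, "yaw": 0, "claw": 2.5}, {"tx": -1, "ty": 3, "tz": 0, "yaw": 0, "claw": 2.5}, {"tx": -1, "ty": 3, "tz": 0, "yaw": 0, "claw": 2.5}, {"tx": -1, "ty": 3, "tz": 0, "yaw": 0, "claw": 2.5}, {"tx": -1, "ty": 3, "tz": 0, "yaw": 0, "claw": 2.5}, {"tx": -1, "ty": 3, "tz": 0, "yaw": 0, "claw": 2.5}, {"tx": -1, "ty": 3, "tz": 0, "yaw": 0, "claw": 2.5}, {"tx": -1, "ty": 3, "tz": 0, "yaw": 0, "claw": 2.5}, {"tx": -1, "ty": 3, "tz": 0, "yaw": 0, "claw": 2.5}, {"tx": -1, "ty": 3, "tz": 0, "yaw": 0, "claw": 2.5}, {"tx": 0, "ty": 2.2, "tz": 0, "yaw": 0, "claw": 2.5}, {"tx": 0, "ty": 1.5, "tz": 0, "yaw": 0, "claw": 2.5}, {"tx": 0, "ty": 0, "tz": 0, "yaw": 0, "claw": 2.5}])

```text
time_s: 10.45
position: [0.4633, 0.337, 0.2473]
tool_rot: [[-0.926, 0.377, -0.002], [0.377, 0.926, -0.0], [0.001, -0.001, -1.0]]
ft_force: [0.4, -1.2, -3.1]
grip_width: 0.0311
gripper_force: 35.3
```

Request:
servo_tool(steps=[{"tx": 0, "ty": 0, "tz": -2, "yaw": 0, "claw": 2.5}, {"tx": 0, "ty": 0, "tz": -3, "yaw": 0, "claw": 2.5}, {"tx": 0, "ty": 0, "tz": -3, "yaw": 0, "claw": 2.5}, {"tx": 0, "ty": 0, "tz": -2, "yaw": 0, "claw": 2.5}, {"tx": 0, "ty": 0, "tz": -1.5, "yaw": 0, "claw": 2.5}, {"tx": 0, "ty": 0, "tz": -1, "yaw": 0, "claw": 2.5}, {"tx": 0, "ty": 0, "tz": 0, "yaw": 0, "claw": 2.5}, {"tx": 0, "ty": 0, "tz": 0, "yaw": 0, "claw": 2.5}])

```text
time_s: 11.25
position: [0.4643, 0.3353, 0.1238]
tool_rot: [[-0.925, 0.379, 0.001], [0.379, 0.925, 0.0], [-0.0, 0.0, -1.0]]
ft_force: [-0.9, 0.1, -2.7]
grip_width: 0.0308
gripper_force: 35.2
```

Request:
servo_tool(steps=[{"tx": 0, "ty": 0, "tz": -0.7, "yaw": 0, "claw": 2.5}, {"tx": 0, "ty": 0, "tz": -0.3, "yaw": 0, "claw": 2.5}, {"tx": 0, "ty": 0, "tz": -0.2, "yaw": 0, "claw": 2.5}, {"tx": 0, "ty": 0, "tz": -0.15, "yaw": 0, "claw": 2.5}, {"tx": 0, "ty": 0, "tz": -0.1, "yaw": 0, "claw": 2.5}, {"tx": 0, "ty": 0, "tz": 0, "yaw": 0, "claw": 2.5}, {"tx": 0, "ty": 0, "tz": 0, "yaw": 0, "claw": 4}, {"tx": 0, "ty": 0, "tz": 0, "yaw": 0, "claw": 5.5}, {"tx": 0, "ty": 0, "tz": 0, "yaw": 0, "claw": 5.5}, {"tx": 0, "ty": 0, "tz": 0, "yaw": 0, "claw": 5.5}, {"tx": 0, "ty": 0, "tz": 2, "yaw": 0, "claw": 5.5}, {"tx": 0, "ty": 0, "tz": 2.5, "yaw": 0, "claw": 5.5}, {"tx": 0, "ty": 0, "tz": 2, "yaw": 0, "claw": 5.5}])

```text
time_s: 12.55
position: [0.4641, 0.3355, 0.175]
tool_rot: [[-0.925, 0.379, 0.001], [0.379, 0.925, 0.0], [-0.0, 0.001, -1.0]]
ft_force: [0.2, -0.6, 0.1]
grip_width: 0.0549
gripper_force: 0.0
```

Request:
servo_tool(steps=[{"tx": 0.4, "ty": -3, "tz": 0, "yaw": 0, "claw": 5.5}, {"tx": 0.4, "ty": -4, "tz": 0, "yaw": 0, "claw": 5.5}, {"tx": 0.4, "ty": -4, "tz": 0, "yaw": 0, "claw": 5.5}, {"tx": 0.4, "ty": -4, "tz": 0, "yaw": 0, "claw": 5.5}, {"tx": 0.4, "ty": -4, "tz": 0, "yaw": 0, "claw": 5.5}, {"tx": 0.4, "ty": -4, "tz": 0, "yaw": 0, "claw": 5.5}, {"tx": 0.4, "ty": -3, "tz": 0, "yaw": 0, "claw": 5.5}, {"tx": 0.4, "ty": -3, "tz": 0, "yaw": 0, "claw": 5.5}, {"tx": 0.4, "ty": -2, "tz": 0, "yaw": 0, "claw": 5.5}, {"tx": 0, "ty": 0, "tz": 0, "yaw": 0, "claw": 5.5}, {"tx": 0, "ty": 0, "tz": 0, "yaw": 0, "claw": 5.5}, {"tx": 0, "ty": 0, "tz": 0, "yaw": 0, "claw": 5.5}])

```text
time_s: 13.75
position: [0.4998, 0.0263, 0.1738]
tool_rot: [[-0.926, 0.378, -0.0], [0.378, 0.926, 0.0], [0.0, 0.0, -1.0]]
ft_force: [-0.2, -0.4, -0.1]
grip_width: 0.0551
gripper_force: 0.0
```

```bash
python3 -c "
from caps import *
caps('wrist');caps('side')"
```

```text
blue 2464 z 0.1192 [499.2  26.1  32.6  32.2]
jar 2134 z 0.0553 [551.2  40.7  40.   45.9]
[0.4998 0.0264 0.1738] 13.8 [-11.  21.  89.   0.  70. -78.]
red 163 z 0.1202 [532.1 330.8  29.5  30.8]
yel 191 z 0.1203 [464.6 336.1  31.8  30. ]
blue 122 z 0.1198 [498.8  27.   32.   30.5]
jar 204 z 0.0558 [551.3  42.2  41.6  47.2]
[0.4998 0.0264 0.1739] 13.85 [-11.  21.  89.   0.  70. -78.]
```

Request:
servo_tool(steps=[{"tx": 0, "ty": 0, "tz": -2, "yaw": 0, "claw": 5.5}, {"tx": 0, "ty": 0, "tz": -2, "yaw": 0, "claw": 5.5}, {"tx": 0, "ty": 0, "tz": -1.5, "yaw": 0, "claw": 5.5}, {"tx": 0, "ty": 0, "tz": -1, "yaw": 0, "claw": 5.5}, {"tx": 0, "ty": 0, "tz": 0, "yaw": 0, "claw": 5.5}, {"tx": 0, "ty": 0, "tz": 0, "yaw": 0, "claw": 2.5}, {"tx": 0, "ty": 0, "tz": 0, "yaw": 0, "claw": 2.5}, {"tx": 0, "ty": 0, "tz": 0, "yaw": 0, "claw": 2.5}, {"tx": 0, "ty": 0, "tz": 0, "yaw": 0, "claw": 2.5}, {"tx": 0, "ty": 0, "tz": 0, "yaw": 0, "claw": 2.5}, {"tx": 0, "ty": 0, "tz": 0, "yaw": 0, "claw": 2.5}])

```text
time_s: 14.95
position: [0.5005, 0.0255, 0.1097]
tool_rot: [[-0.925, 0.379, 0.002], [0.379, 0.925, -0.0], [-0.002, 0.001, -1.0]]
ft_force: [0.3, 1.1, 6.1]
grip_width: 0.0309
gripper_force: 34.9
```

Request:
servo_tool(steps=[{"tx": 0, "ty": 0, "tz": 1, "yaw": 0, "claw": 2.5}, {"tx": 0, "ty": 0, "tz": 2, "yaw": 0, "claw": 2.5}, {"tx": 0, "ty": 0, "tz": 3, "yaw": 0, "claw": 2.5}, {"tx": 0, "ty": 0, "tz": 2, "yaw": 0, "claw": 2.5}, {"tx": 0, "ty": 1.5, "tz": 2, "yaw": 0, "claw": 2.5}, {"tx": -1, "ty": 2.5, "tz": 0, "yaw": 0, "claw": 2.5}, {"tx": -1, "ty": 3, "tz": 0, "yaw": 0, "claw": 2.5}, {"tx": -1, "ty": 3, "tz": 0, "yaw": 0, "claw": 2.5}, {"tx": -1, "ty": 3, "tz": 0, "yaw": 0, "claw": 2.5}, {"tx": -1, "ty": 3, "tz": 0, "yaw": 0, "claw": 2.5}, {"tx": -1, "ty": 3, "tz": 0, "yaw": 0, "claw": 2.5}, {"tx": -1, "ty": 3, "tz": 0, "yaw": 0, "claw": 2.5}, {"tx": -1, "ty": 3, "tz": 0, "yaw": 0, "claw": 2.5}, {"tx": -1, "ty": 3, "tz": 0, "yaw": 0, "claw": 2.5}, {"tx": -1, "ty": 2, "tz": 0, "yaw": 0, "claw": 2.5}, {"tx": -0.6, "ty": 1.5, "tz": 0, "yaw": 0, "claw": 2.5}, {"tx": 0, "ty": 0, "tz": 0, "yaw": 0, "claw": 2.5}, {"tx": 0, "ty": 0, "tz": 0, "yaw": 0, "claw": 2.5}])

```text
time_s: 16.75
position: [0.3939, 0.3401, 0.2089]
tool_rot: [[-0.926, 0.379, -0.0], [0.379, 0.926, -0.001], [0.0, -0.001, -1.0]]
ft_force: [0.0, -0.1, -2.6]
grip_width: 0.0308
gripper_force: 35.3
```

Request:
servo_tool(steps=[{"tx": 0, "ty": 0, "tz": -2, "yaw": 0, "claw": 2.5}, {"tx": 0, "ty": 0, "tz": -3, "yaw": 0, "claw": 2.5}, {"tx": 0, "ty": 0, "tz": -2, "yaw": 0, "claw": 2.5}, {"tx": 0, "ty": 0, "tz": -1, "yaw": 0, "claw": 2.5}, {"tx": 0, "ty": 0, "tz": -0.5, "yaw": 0, "claw": 2.5}, {"tx": 0, "ty": 0, "tz": 0, "yaw": 0, "claw": 2.5}, {"tx": 0, "ty": 0, "tz": 0, "yaw": 0, "claw": 2.5}])

```text
time_s: 17.45
position: [0.3945, 0.3405, 0.1247]
tool_rot: [[-0.925, 0.379, 0.001], [0.379, 0.925, 0.001], [-0.001, 0.001, -1.0]]
ft_force: [0.4, 0.6, -2.5]
grip_width: 0.0307
gripper_force: 35.2
```

Request:
servo_tool(steps=[{"tx": 0, "ty": 0, "tz": -0.7, "yaw": 0, "claw": 2.5}, {"tx": 0, "ty": 0, "tz": -0.3, "yaw": 0, "claw": 2.5}, {"tx": 0, "ty": 0, "tz": -0.2, "yaw": 0, "claw": 2.5}, {"tx": 0, "ty": 0, "tz": -0.2, "yaw": 0, "claw": 2.5}, {"tx": 0, "ty": 0, "tz": -0.1, "yaw": 0, "claw": 2.5}, {"tx": 0, "ty": 0, "tz": 0, "yaw": 0, "claw": 2.5}, {"tx": 0, "ty": 0, "tz": 0, "yaw": 0, "claw": 4}, {"tx": 0, "ty": 0, "tz": 0, "yaw": 0, "claw": 5.5}, {"tx": 0, "ty": 0, "tz": 0, "yaw": 0, "claw": 5.5}, {"tx": 0, "ty": 0, "tz": 0, "yaw": 0, "claw": 5.5}, {"tx": 0, "ty": 0, "tz": 2, "yaw": 0, "claw": 5.5}, {"tx": 0, "ty": 0, "tz": 2.5, "yaw": 0, "claw": 5.5}, {"tx": 0, "ty": 0, "tz": 2, "yaw": 0, "claw": 5.5}])

```text
time_s: 18.75
position: [0.3941, 0.3405, 0.1749]
tool_rot: [[-0.925, 0.379, 0.0], [0.379, 0.925, 0.0], [-0.0, 0.0, -1.0]]
ft_force: [0.9, -0.5, -0.4]
grip_width: 0.0549
gripper_force: 0.0
```

Request:
servo_tool(steps=[{"tx": 0.6, "ty": -3, "tz": 0, "yaw": 0, "claw": 5.5}, {"tx": 1.5, "ty": -4, "tz": 0, "yaw": 0, "claw": 7}, {"tx": 2, "ty": -4, "tz": 0, "yaw": 0, "claw": 7}, {"tx": 2, "ty": -4, "tz": 0, "yaw": 0, "claw": 7}, {"tx": 2, "ty": -4, "tz": 0, "yaw": 0, "claw": 7}, {"tx": 2, "ty": -4, "tz": 0, "yaw": 0, "claw": 7}, {"tx": 2, "ty": -3, "tz": 0, "yaw": 0, "claw": 7}, {"tx": 2, "ty": -2, "tz": -1, "yaw": 0, "claw": 7}, {"tx": 1.5, "ty": -2, "tz": -2, "yaw": 0, "claw": 7}, {"tx": 0, "ty": 0, "tz": -2, "yaw": 0, "claw": 7}, {"tx": 0, "ty": 0, "tz": 0, "yaw": 0, "claw": 7}, {"tx": 0, "ty": 0, "tz": 0, "yaw": 0, "claw": 7}])

```text
time_s: 19.95
position: [0.5499, 0.0406, 0.1241]
tool_rot: [[-0.925, 0.379, -0.0], [0.379, 0.925, 0.0], [0.0, -0.0, -1.0]]
ft_force: [-0.0, -0.2, 0.1]
grip_width: 0.0703
gripper_force: 0.0
```

```bash
python3 -c "
from caps import *
caps('wrist','w3.png');caps('side','s3.png')"
```

```text
jar 4302 z 0.0553 [550.6  39.8  46.2  46.4]
[0.5502 0.0408 0.1248] 20.0 [ -8.  29.  85.   0.  66. -76.]
red 164 z 0.1203 [533.1 330.7  30.   31.2]
yel 193 z 0.1201 [464.2 335.6  31.   30.6]
blue 229 z 0.1198 [393.8 341.9  30.1  31. ]
jar 205 z 0.056 [550.8  42.2  42.5  44.6]
[0.5503 0.0408 0.125 ] 20.05 [ -8.  29.  85.   0.  66. -76.]
```

View pics/s3.png

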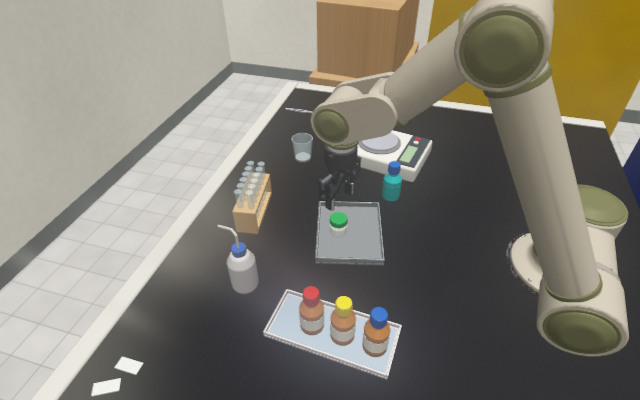

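All three bottles stand in the side tray, with caps at (311,296), (344,304) and (379,317). The jar at (339,219) hasn't moved and is clear to grip.

Request:
servo_tool(steps=[{"tx": 0, "ty": 0, "tz": -2, "yaw": 0, "claw": 7}, {"tx": 0, "ty": 0, "tz": -2, "yaw": 0, "claw": 7}, {"tx": 0, "ty": 0, "tz": -2, "yaw": 0, "claw": 7}, {"tx": 0, "ty": 0, "tz": -1.5, "yaw": 0, "claw": 7}, {"tx": 0, "ty": 0, "tz": -0.8, "yaw": 0, "claw": 7}, {"tx": 0, "ty": 0, "tz": 0, "yaw": 0, "claw": 7}, {"tx": 0, "ty": 0, "tz": 0, "yaw": 0, "claw": 4}, {"tx": 0, "ty": 0, "tz": 0, "yaw": 0, "claw": 4}, {"tx": 0, "ty": 0, "tz": 0, "yaw": 0, "claw": 4}, {"tx": 0, "ty": 0, "tz": 0, "yaw": 0, "claw": 4}, {"tx": 0, "ty": 0, "tz": 0, "yaw": 0, "claw": 4}, {"tx": 0, "ty": 0, "tz": 0, "yaw": 0, "claw": 4}], newtons=30)

```text
time_s: 21.25
position: [0.5506, 0.0404, 0.042]
tool_rot: [[-0.925, 0.379, 0.002], [0.379, 0.925, -0.0], [-0.002, 0.001, -1.0]]
ft_force: [-1.5, 1.2, 6.5]
grip_width: 0.0453
gripper_force: 30.4
```

Request:
servo_tool(steps=[{"tx": 0, "ty": 0, "tz": 1, "yaw": 0, "claw": 4}, {"tx": 0, "ty": 0, "tz": 3, "yaw": 0, "claw": 4}, {"tx": 0, "ty": 0, "tz": 4, "yaw": 0, "claw": 4}, {"tx": 0, "ty": 0, "tz": 4, "yaw": 0, "claw": 4}, {"tx": 0, "ty": -1, "tz": 3, "yaw": 0, "claw": 4}, {"tx": 0, "ty": -2, "tz": 1, "yaw": 0, "claw": 4}, {"tx": -0.3, "ty": -3, "tz": 0, "yaw": 0, "claw": 4}, {"tx": -0.4, "ty": -4, "tz": 0, "yaw": 0, "claw": 4}, {"tx": -0.4, "ty": -4, "tz": 0, "yaw": 0, "claw": 4}, {"tx": -0.4, "ty": -4, "tz": 0, "yaw": 0, "claw": 4}, {"tx": -0.4, "ty": -4, "tz": 0, "yaw": 0, "claw": 4}, {"tx": -0.4, "ty": -4, "tz": 0, "yaw": 0, "claw": 4}, {"tx": -0.4, "ty": -4, "tz": 0, "yaw": 0, "claw": 4}, {"tx": -0.4, "ty": -4, "tz": 0, "yaw": 0, "claw": 4}, {"tx": -0.4, "ty": -3, "tz": 0, "yaw": 0, "claw": 4}, {"tx": 0, "ty": -1, "tz": 0, "yaw": 0, "claw": 4}, {"tx": 0, "ty": 0, "tz": 0, "yaw": 0, "claw": 4}, {"tx": 0, "ty": 0, "tz": 0, "yaw": 0, "claw": 4}])

```text
time_s: 23.05
position: [0.5151, -0.3384, 0.201]
tool_rot: [[-0.926, 0.378, -0.0], [0.378, 0.926, 0.001], [0.0, 0.001, -1.0]]
ft_force: [0.1, 0.5, -2.0]
grip_width: 0.0453
gripper_force: 31.3
```

```bash
python3 - <<'E'
from h import *
im,d,P=shot('wrist','w4.png');h=P[...,2];np.savez('w4.npz',im=im,P=P)
print(env.observe()['position'])
m=(h>.05)&(h<.08)
p=P[m];print(m.sum(),cv2.minAreaRect(p[:,:2].astype(np.float32)*1000))
z=np.load('top0.npz');im,P=z['im'],z['P'];cv2.imwrite('pics/bal.png',cv2.resize(cv2.cvtColor(im[185:310,400:510],cv2.COLOR_RGB2BGR),None,fx=4.5,fy=4.5,interpolation=cv2.INTER_CUBIC))
E
```

```text
[ 0.51522139 -0.33809769  0.20105621]
57126 ((559.2357177734375, -331.6429748535156), (289.3663330078125, 364.93402099609375), 68.27439880371094)
```

View pics/w4.png

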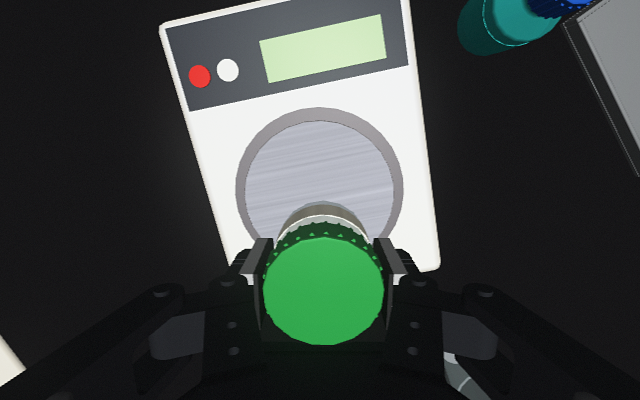

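View pics/bal.png

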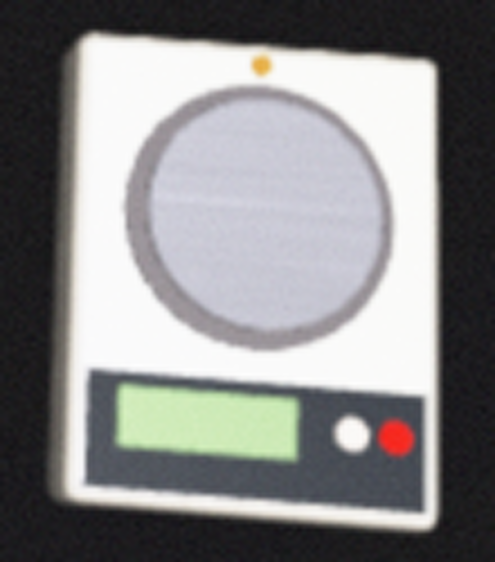

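The wrist view shows the pan's bright face centred near (319,196), and the zoomed top crop puts its centre near (459,232). I'll convert both to positions.

```bash
python3 - <<'E'
import numpy as np
for n,u,v in(('w4',319,196),('top0',459,232)):
    P=np.load(n+'.npz')['P'];print(np.median(P[v-2:v+3,u-2:u+3].reshape(-1,3),0))
P=np.load('w4.npz')['P'];print(P[190,[250,388]])
from rig import env;print(env.observe()['position'])
E
```

```text
[ 0.51504429 -0.34199275  0.06708498]
[ 0.51455757 -0.34258882  0.06870629]
[[ 0.48968491 -0.39108902  0.06747175]
 [ 0.53107341 -0.28942623  0.06794024]]
[ 0.51522139 -0.33809769  0.20105621]
```

Request:
servo_tool(steps=[{"tx": 0, "ty": -0.35, "tz": -2, "yaw": 0, "claw": 4}, {"tx": 0, "ty": 0, "tz": -2.5, "yaw": 0, "claw": 4}, {"tx": 0, "ty": 0, "tz": -2, "yaw": 0, "claw": 4}, {"tx": 0, "ty": 0, "tz": -1, "yaw": 0, "claw": 4}, {"tx": 0, "ty": 0, "tz": -0.7, "yaw": 0, "claw": 4}, {"tx": 0, "ty": 0, "tz": 0, "yaw": 0, "claw": 4}, {"tx": 0, "ty": 0, "tz": 0, "yaw": 0, "claw": 4}])

```text
time_s: 23.8
position: [0.5154, -0.3431, 0.1198]
tool_rot: [[-0.926, 0.379, 0.001], [0.379, 0.926, -0.001], [-0.001, -0.001, -1.0]]
ft_force: [0.4, 0.3, -0.6]
grip_width: 0.0448
gripper_force: 31.3
```

Request:
servo_tool(steps=[{"tx": 0, "ty": 0.1, "tz": -0.7, "yaw": 0, "claw": 4}, {"tx": 0, "ty": 0, "tz": -0.3, "yaw": 0, "claw": 4}, {"tx": 0, "ty": 0, "tz": -0.2, "yaw": 0, "claw": 4}, {"tx": 0, "ty": 0, "tz": -0.1, "yaw": 0, "claw": 4}, {"tx": 0, "ty": 0, "tz": 0, "yaw": 0, "claw": 4}, {"tx": 0, "ty": 0, "tz": 0, "yaw": 0, "claw": 4}])

```text
time_s: 24.4
position: [0.515, -0.3421, 0.1061]
tool_rot: [[-0.925, 0.379, 0.0], [0.379, 0.925, -0.0], [-0.0, -0.0, -1.0]]
ft_force: [0.3, 0.8, 0.5]
grip_width: 0.0452
gripper_force: 31.4
```

Request:
servo_tool(steps=[{"tx": 0, "ty": 0, "tz": -0.05, "yaw": 0, "claw": 4}, {"tx": 0, "ty": 0, "tz": 0, "yaw": 0, "claw": 5.5}, {"tx": 0, "ty": 0, "tz": 0, "yaw": 0, "claw": 6.5}, {"tx": 0, "ty": 0, "tz": 0, "yaw": 0, "claw": 6.5}, {"tx": 0, "ty": 0, "tz": 0, "yaw": 0, "claw": 6.5}, {"tx": 0, "ty": 0, "tz": 1, "yaw": 0, "claw": 6.5}, {"tx": 0, "ty": 0, "tz": 2, "yaw": 0, "claw": 6.5}, {"tx": 0, "ty": 0, "tz": 2, "yaw": 0, "claw": 6.5}, {"tx": 0, "ty": 0, "tz": 3, "yaw": 0, "claw": 6.5}, {"tx": 0, "ty": 1, "tz": 2, "yaw": 0, "claw": 6.5}, {"tx": 0, "ty": 2, "tz": 0, "yaw": 0, "claw": 6.5}, {"tx": 0, "ty": 4, "tz": 0, "yaw": 0, "claw": 6.5}, {"tx": 0, "ty": 4, "tz": 0, "yaw": 0, "claw": 6.5}, {"tx": 0, "ty": 4, "tz": 0, "yaw": 0, "claw": 6.5}, {"tx": 0, "ty": 4, "tz": 0, "yaw": 0, "claw": 5.5}, {"tx": 0, "ty": 4, "tz": 0, "yaw": 0, "claw": 5.5}, {"tx": 0, "ty": 4, "tz": 0, "yaw": 0, "claw": 5.5}, {"tx": 0, "ty": 3, "tz": 0, "yaw": 0, "claw": 5.5}, {"tx": 0, "ty": 0, "tz": 0, "yaw": 0, "claw": 5.5}])

```text
time_s: 26.3
position: [0.5147, -0.039, 0.2063]
tool_rot: [[-0.927, 0.375, 0.001], [0.375, 0.927, 0.0], [-0.001, 0.001, -1.0]]
ft_force: [-0.2, -1.1, 0.2]
grip_width: 0.0551
gripper_force: 0.0
```

```bash
python3 -c "
from caps import *
caps('side','s5.png')"
```

```text
red 165 z 0.1202 [533.5 329.4  30.1  30.9]
yel 194 z 0.1202 [464.4 335.3  30.1  31.5]
blue 233 z 0.1198 [393.5 341.8  30.3  32.3]
[ 0.515  -0.0408  0.2062] 26.35 [-18.  21.  84.  -0.  75. -86.]
```

View pics/s5.png

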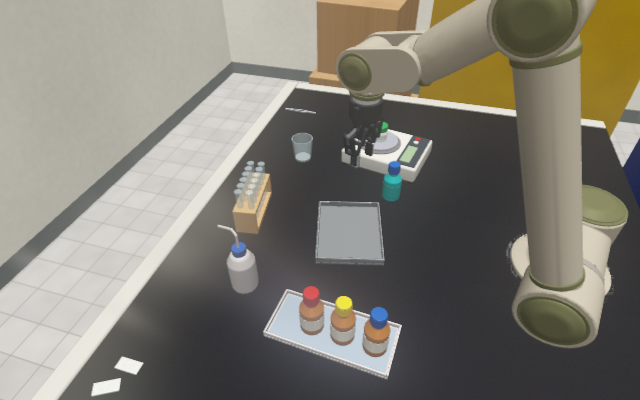

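The jar stands on the pan at (382,130), and the bottles in the side tray haven't moved. Yellow goes back first.

Request:
servo_tool(steps=[{"tx": 0, "ty": 2, "tz": 0, "yaw": 0, "claw": 5.5}, {"tx": -0.5, "ty": 4, "tz": 0, "yaw": 0, "claw": 5.5}, {"tx": -0.5, "ty": 4, "tz": 0, "yaw": 0, "claw": 5.5}, {"tx": -0.5, "ty": 4, "tz": 0, "yaw": 0, "claw": 5.5}, {"tx": -0.6, "ty": 4, "tz": 0, "yaw": 0, "claw": 5.5}, {"tx": -0.6, "ty": 4, "tz": 0, "yaw": 0, "claw": 5.5}, {"tx": -0.6, "ty": 4, "tz": 0, "yaw": 0, "claw": 5.5}, {"tx": -0.6, "ty": 4, "tz": 0, "yaw": 0, "claw": 5.5}, {"tx": -0.6, "ty": 4, "tz": 0, "yaw": 0, "claw": 5.5}, {"tx": -0.6, "ty": 2.5, "tz": -1, "yaw": 0, "claw": 5.5}, {"tx": 0, "ty": 1.2, "tz": -2, "yaw": 0, "claw": 5.5}, {"tx": 0, "ty": 0, "tz": 0, "yaw": 0, "claw": 5.5}, {"tx": 0, "ty": 0, "tz": 0, "yaw": 0, "claw": 5.5}, {"tx": 0, "ty": 0, "tz": 0, "yaw": 0, "claw": 5.5}], newtons=35)

```text
time_s: 27.75
position: [0.4649, 0.3339, 0.1764]
tool_rot: [[-0.925, 0.38, 0.001], [0.38, 0.925, 0.0], [-0.001, 0.001, -1.0]]
ft_force: [-0.7, 0.3, 0.3]
grip_width: 0.0548
gripper_force: 0.0
```

```bash
python3 -c "
from caps import *
caps('wrist');print(env.observe()['tool_rot'])"
```

```text
red 2060 z 0.1191 [531.6 331.   33.2  30.9]
yel 2224 z 0.1193 [463.7 335.1  32.6  31.7]
blue 2969 z 0.1194 [394.  341.3  31.6  32.8]
[0.4649 0.334  0.1764] 27.8 [ 24.  28.  78.  -0.  75. -44.]
[[-9.24763078e-01  3.80540076e-01  1.58109552e-03]
 [ 3.80541270e-01  9.24763788e-01  5.27393689e-04]
 [-1.26144545e-03  1.08938631e-03 -9.99998611e-01]]
```

Request:
servo_tool(steps=[{"tx": 0, "ty": 0.15, "tz": -2, "yaw": 0, "claw": 5.5}, {"tx": 0, "ty": 0, "tz": -2, "yaw": 0, "claw": 5.5}, {"tx": 0, "ty": 0, "tz": -1.8, "yaw": 0, "claw": 5.5}, {"tx": 0, "ty": 0, "tz": -1, "yaw": 0, "claw": 5.5}, {"tx": 0, "ty": 0, "tz": 0, "yaw": 0, "claw": 5.5}, {"tx": 0, "ty": 0, "tz": 0, "yaw": 0, "claw": 2.5}, {"tx": 0, "ty": 0, "tz": 0, "yaw": 0, "claw": 2.5}, {"tx": 0, "ty": 0, "tz": 0, "yaw": 0, "claw": 2.5}, {"tx": 0, "ty": 0, "tz": 0, "yaw": 0, "claw": 2.5}, {"tx": 0, "ty": 0, "tz": 0, "yaw": 0, "claw": 2.5}, {"tx": 0, "ty": 0, "tz": 0, "yaw": 0, "claw": 2.5}])

```text
time_s: 28.9
position: [0.4644, 0.3364, 0.1085]
tool_rot: [[-0.925, 0.379, 0.002], [0.379, 0.925, 0.0], [-0.002, 0.001, -1.0]]
ft_force: [-0.5, -1.8, 6.7]
grip_width: 0.0313
gripper_force: 34.8
```

Request:
servo_tool(steps=[{"tx": 0, "ty": 0, "tz": 1, "yaw": 0, "claw": 2.5}, {"tx": 0, "ty": 0, "tz": 2, "yaw": 0, "claw": 2.5}, {"tx": 0, "ty": 0, "tz": 3, "yaw": 0, "claw": 2.5}, {"tx": 0, "ty": 0, "tz": 3, "yaw": 0, "claw": 2.5}, {"tx": 0, "ty": -1.5, "tz": 1, "yaw": 0, "claw": 2.5}, {"tx": 0.9, "ty": -2.5, "tz": 0, "yaw": 0, "claw": 2.5}, {"tx": 1, "ty": -3, "tz": 0, "yaw": 0, "claw": 2.5}, {"tx": 1, "ty": -3, "tz": 0, "yaw": 0, "claw": 2.5}, {"tx": 1, "ty": -3, "tz": 0, "yaw": 0, "claw": 2.5}, {"tx": 1, "ty": -3, "tz": 0, "yaw": 0, "claw": 2.5}, {"tx": 1, "ty": -3, "tz": 0, "yaw": 0, "claw": 2.5}, {"tx": 1, "ty": -3, "tz": 0, "yaw": 0, "claw": 2.5}, {"tx": 1, "ty": -3, "tz": 0, "yaw": 0, "claw": 2.5}, {"tx": 1, "ty": -3, "tz": 0, "yaw": 0, "claw": 2.5}, {"tx": 1, "ty": -3, "tz": 0, "yaw": 0, "claw": 2.5}, {"tx": 0, "ty": -2.3, "tz": 0, "yaw": 0, "claw": 2.5}, {"tx": 0, "ty": -1.5, "tz": 0, "yaw": 0, "claw": 2.5}, {"tx": 0, "ty": 0, "tz": 0, "yaw": 0, "claw": 2.5}, {"tx": 0, "ty": 0, "tz": 0, "yaw": 0, "claw": 2.5}])

```text
time_s: 30.8
position: [0.5625, -0.0113, 0.2071]
tool_rot: [[-0.925, 0.379, -0.001], [0.379, 0.925, 0.001], [0.001, 0.0, -1.0]]
ft_force: [0.6, 0.4, -1.8]
grip_width: 0.0308
gripper_force: 35.5
```

Request:
servo_tool(steps=[{"tx": 0, "ty": 0, "tz": -2, "yaw": 0, "claw": 2.5}, {"tx": 0, "ty": 0, "tz": -3, "yaw": 0, "claw": 2.5}, {"tx": 0, "ty": 0, "tz": -2, "yaw": 0, "claw": 2.5}, {"tx": 0, "ty": 0, "tz": -1, "yaw": 0, "claw": 2.5}, {"tx": 0, "ty": 0, "tz": -0.5, "yaw": 0, "claw": 2.5}, {"tx": 0, "ty": 0, "tz": 0, "yaw": 0, "claw": 2.5}, {"tx": 0, "ty": 0, "tz": 0, "yaw": 0, "claw": 2.5}])

```text
time_s: 31.5
position: [0.5634, -0.0114, 0.1233]
tool_rot: [[-0.925, 0.379, 0.002], [0.379, 0.925, -0.0], [-0.002, 0.0, -1.0]]
ft_force: [0.4, -0.3, -3.3]
grip_width: 0.0312
gripper_force: 35.4
```

Request:
servo_tool(steps=[{"tx": 0, "ty": 0, "tz": -0.7, "yaw": 0, "claw": 2.5}, {"tx": 0, "ty": 0, "tz": -0.3, "yaw": 0, "claw": 2.5}, {"tx": 0, "ty": 0, "tz": -0.2, "yaw": 0, "claw": 2.5}, {"tx": 0, "ty": 0, "tz": -0.2, "yaw": 0, "claw": 2.5}, {"tx": 0, "ty": 0, "tz": -0.05, "yaw": 0, "claw": 2.5}, {"tx": 0, "ty": 0, "tz": 0, "yaw": 0, "claw": 2.5}, {"tx": 0, "ty": 0, "tz": 0, "yaw": 0, "claw": 4}, {"tx": 0, "ty": 0, "tz": 0, "yaw": 0, "claw": 5.5}, {"tx": 0, "ty": 0, "tz": 0, "yaw": 0, "claw": 5.5}, {"tx": 0, "ty": 0, "tz": 0, "yaw": 0, "claw": 5.5}, {"tx": 0, "ty": 0, "tz": 2, "yaw": 0, "claw": 5.5}, {"tx": 0, "ty": 0, "tz": 2.5, "yaw": 0, "claw": 5.5}, {"tx": 0, "ty": 0, "tz": 2, "yaw": 0, "claw": 5.5}])

```text
time_s: 32.8
position: [0.5631, -0.0116, 0.1739]
tool_rot: [[-0.925, 0.379, 0.0], [0.379, 0.925, -0.0], [-0.0, 0.0, -1.0]]
ft_force: [-0.1, -0.0, 1.6]
grip_width: 0.0548
gripper_force: 0.0
```

Request:
servo_tool(steps=[{"tx": -1, "ty": 2, "tz": 0, "yaw": 0, "claw": 5.5}, {"tx": -2, "ty": 4, "tz": 0, "yaw": 0, "claw": 5.5}, {"tx": -2, "ty": 4, "tz": 0, "yaw": 0, "claw": 5.5}, {"tx": -2, "ty": 4, "tz": 0, "yaw": 0, "claw": 5.5}, {"tx": -2, "ty": 4, "tz": 0, "yaw": 0, "claw": 5.5}, {"tx": -2, "ty": 4, "tz": 0, "yaw": 0, "claw": 5.5}, {"tx": -2, "ty": 4, "tz": 0, "yaw": 0, "claw": 5.5}, {"tx": -2, "ty": 4, "tz": 0, "yaw": 0, "claw": 5.5}, {"tx": -1, "ty": 3, "tz": 0, "yaw": 0, "claw": 5.5}, {"tx": -1, "ty": 2.3, "tz": 0, "yaw": 0, "claw": 5.5}, {"tx": 0, "ty": 0, "tz": 0, "yaw": 0, "claw": 5.5}, {"tx": 0, "ty": 0, "tz": 0, "yaw": 0, "claw": 5.5}, {"tx": 0, "ty": 0, "tz": 0, "yaw": 0, "claw": 5.5}])

```text
time_s: 34.1
position: [0.3934, 0.3407, 0.1728]
tool_rot: [[-0.925, 0.38, -0.0], [0.38, 0.925, -0.0], [-0.0, -0.0, -1.0]]
ft_force: [-0.1, -0.4, 0.7]
grip_width: 0.0555
gripper_force: 0.0
```

```bash
python3 -c "
from caps import *
caps('wrist');caps('side')"
```

```text
blue 2477 z 0.1193 [393.2 341.2  32.8  32.2]
[0.3935 0.3406 0.1728] 34.15 [ 28.  23.  86.  -0.  71. -40.]
red 164 z 0.1201 [533.  330.3  29.5  30.3]
yel 107 z 0.1196 [562.7 -12.1  29.8  32.1]
blue 177 z 0.1197 [391.1 344.1  30.9  25.4]
jar 86 z 0.1209 [ 515.3 -342.5   45.1   41. ]
[0.3935 0.3406 0.1728] 34.2 [ 28.  23.  86.  -0.  71. -40.]
```

Request:
servo_tool(steps=[{"tx": 0, "ty": 0, "tz": -2, "yaw": 0, "claw": 5.5}, {"tx": 0, "ty": 0, "tz": -2, "yaw": 0, "claw": 5.5}, {"tx": 0, "ty": 0, "tz": -1.4, "yaw": 0, "claw": 5.5}, {"tx": 0, "ty": 0, "tz": -1, "yaw": 0, "claw": 5.5}, {"tx": 0, "ty": 0, "tz": 0, "yaw": 0, "claw": 5.5}, {"tx": 0, "ty": 0, "tz": 0, "yaw": 0, "claw": 2.5}, {"tx": 0, "ty": 0, "tz": 0, "yaw": 0, "claw": 2.5}, {"tx": 0, "ty": 0, "tz": 0, "yaw": 0, "claw": 2.5}, {"tx": 0, "ty": 0, "tz": 0, "yaw": 0, "claw": 2.5}, {"tx": 0, "ty": 0, "tz": 0, "yaw": 0, "claw": 2.5}, {"tx": 0, "ty": 0, "tz": 0, "yaw": 0, "claw": 2.5}])

```text
time_s: 35.3
position: [0.3934, 0.3416, 0.1097]
tool_rot: [[-0.925, 0.379, 0.002], [0.379, 0.925, 0.001], [-0.001, 0.001, -1.0]]
ft_force: [-0.1, -0.8, 6.4]
grip_width: 0.0312
gripper_force: 35.2
```

Request:
servo_tool(steps=[{"tx": 0, "ty": 0, "tz": 1, "yaw": 0, "claw": 2.5}, {"tx": 0, "ty": 0, "tz": 2, "yaw": 0, "claw": 2.5}, {"tx": 0, "ty": 0, "tz": 3, "yaw": 0, "claw": 2.5}, {"tx": 0, "ty": 0, "tz": 3, "yaw": 0, "claw": 2.5}, {"tx": 0, "ty": -1.5, "tz": 1, "yaw": 0, "claw": 2.5}, {"tx": 0.6, "ty": -2.5, "tz": 0, "yaw": 0, "claw": 2.5}, {"tx": 1, "ty": -3, "tz": 0, "yaw": 0, "claw": 2.5}, {"tx": 1, "ty": -3, "tz": 0, "yaw": 0, "claw": 2.5}, {"tx": 1, "ty": -3, "tz": 0, "yaw": 0, "claw": 2.5}, {"tx": 1, "ty": -3, "tz": 0, "yaw": 0, "claw": 2.5}, {"tx": 1, "ty": -3, "tz": 0, "yaw": 0, "claw": 2.5}, {"tx": 1, "ty": -3, "tz": 0, "yaw": 0, "claw": 2.5}, {"tx": 1, "ty": -3, "tz": 0, "yaw": 0, "claw": 2.5}, {"tx": 1, "ty": -3, "tz": 0, "yaw": 0, "claw": 2.5}, {"tx": 1, "ty": -2, "tz": 0, "yaw": 0, "claw": 2.5}, {"tx": 1, "ty": -1.5, "tz": 0, "yaw": 0, "claw": 2.5}, {"tx": 0, "ty": 0, "tz": 0, "yaw": 0, "claw": 2.5}, {"tx": 0, "ty": 0, "tz": 0, "yaw": 0, "claw": 2.5}])

```text
time_s: 37.1
position: [0.4985, 0.0265, 0.2084]
tool_rot: [[-0.925, 0.379, -0.001], [0.379, 0.925, 0.001], [0.001, -0.0, -1.0]]
ft_force: [-0.6, -0.0, -2.6]
grip_width: 0.031
gripper_force: 35.3
```

Request:
servo_tool(steps=[{"tx": 0, "ty": 0, "tz": -2, "yaw": 0, "claw": 2.5}, {"tx": 0, "ty": 0, "tz": -3, "yaw": 0, "claw": 2.5}, {"tx": 0, "ty": 0, "tz": -2, "yaw": 0, "claw": 2.5}, {"tx": 0, "ty": 0, "tz": -1, "yaw": 0, "claw": 2.5}, {"tx": 0, "ty": 0, "tz": -0.5, "yaw": 0, "claw": 2.5}, {"tx": 0, "ty": 0, "tz": 0, "yaw": 0, "claw": 2.5}, {"tx": 0, "ty": 0, "tz": 0, "yaw": 0, "claw": 2.5}])

```text
time_s: 37.8
position: [0.4994, 0.0265, 0.1247]
tool_rot: [[-0.925, 0.379, 0.002], [0.379, 0.925, -0.0], [-0.002, 0.0, -1.0]]
ft_force: [-0.7, -0.5, -2.9]
grip_width: 0.031
gripper_force: 35.2
```

Request:
servo_tool(steps=[{"tx": 0, "ty": 0, "tz": -0.7, "yaw": 0, "claw": 2.5}, {"tx": 0, "ty": 0, "tz": -0.3, "yaw": 0, "claw": 2.5}, {"tx": 0, "ty": 0, "tz": -0.2, "yaw": 0, "claw": 2.5}, {"tx": 0, "ty": 0, "tz": -0.2, "yaw": 0, "claw": 2.5}, {"tx": 0, "ty": 0, "tz": -0.1, "yaw": 0, "claw": 2.5}, {"tx": 0, "ty": 0, "tz": 0, "yaw": 0, "claw": 2.5}, {"tx": 0, "ty": 0, "tz": 0, "yaw": 0, "claw": 4}, {"tx": 0, "ty": 0, "tz": 0, "yaw": 0, "claw": 5.5}, {"tx": 0, "ty": 0, "tz": 0, "yaw": 0, "claw": 5.5}, {"tx": 0, "ty": 0, "tz": 0, "yaw": 0, "claw": 5.5}, {"tx": 0, "ty": 0, "tz": 2, "yaw": 0, "claw": 5.5}, {"tx": 0, "ty": 0, "tz": 2.5, "yaw": 0, "claw": 5.5}, {"tx": 0, "ty": 0, "tz": 2, "yaw": 0, "claw": 5.5}])

```text
time_s: 39.1
position: [0.4991, 0.0264, 0.1749]
tool_rot: [[-0.925, 0.379, 0.0], [0.379, 0.925, -0.0], [-0.0, 0.0, -1.0]]
ft_force: [-0.0, 0.1, 0.4]
grip_width: 0.0547
gripper_force: 0.0
```

Request:
servo_tool(steps=[{"tx": 0.4, "ty": 2, "tz": 0, "yaw": 0, "claw": 5.5}, {"tx": 0.4, "ty": 4, "tz": 0, "yaw": 0, "claw": 5.5}, {"tx": 0.4, "ty": 4, "tz": 0, "yaw": 0, "claw": 5.5}, {"tx": 0.4, "ty": 4, "tz": 0, "yaw": 0, "claw": 5.5}, {"tx": 0.4, "ty": 4, "tz": 0, "yaw": 0, "claw": 5.5}, {"tx": 0.4, "ty": 4, "tz": 0, "yaw": 0, "claw": 5.5}, {"tx": 0.4, "ty": 4, "tz": 0, "yaw": 0, "claw": 5.5}, {"tx": 0.4, "ty": 2.4, "tz": 0, "yaw": 0, "claw": 5.5}, {"tx": 0.2, "ty": 2, "tz": 0, "yaw": 0, "claw": 5.5}, {"tx": 0, "ty": 0, "tz": 0, "yaw": 0, "claw": 5.5}, {"tx": 0, "ty": 0, "tz": 0, "yaw": 0, "claw": 5.5}, {"tx": 0, "ty": 0, "tz": 0, "yaw": 0, "claw": 5.5}])

```text
time_s: 40.3
position: [0.533, 0.3295, 0.1738]
tool_rot: [[-0.925, 0.38, -0.0], [0.38, 0.925, -0.0], [0.0, -0.0, -1.0]]
ft_force: [0.3, 0.2, 0.2]
grip_width: 0.055
gripper_force: 0.0
```

```bash
python3 -c "
from caps import *
caps('wrist');caps('side')"
```

```text
red 2476 z 0.1193 [532.6 330.7  33.3  31.7]
[0.5331 0.3294 0.1739] 40.35 [ 21.  33.  68.  -0.  79. -47.]
red 157 z 0.1203 [531.8 331.2  32.7  27.7]
[0.5331 0.3295 0.174 ] 40.4 [ 21.  33.  68.  -0.  79. -47.]
```

Request:
servo_tool(steps=[{"tx": 0, "ty": 0.1, "tz": -2, "yaw": 0, "claw": 5.5}, {"tx": 0, "ty": 0, "tz": -2, "yaw": 0, "claw": 5.5}, {"tx": 0, "ty": 0, "tz": -1.5, "yaw": 0, "claw": 5.5}, {"tx": 0, "ty": 0, "tz": -1, "yaw": 0, "claw": 5.5}, {"tx": 0, "ty": 0, "tz": 0, "yaw": 0, "claw": 5.5}, {"tx": 0, "ty": 0, "tz": 0, "yaw": 0, "claw": 2.5}, {"tx": 0, "ty": 0, "tz": 0, "yaw": 0, "claw": 2.5}, {"tx": 0, "ty": 0, "tz": 0, "yaw": 0, "claw": 2.5}, {"tx": 0, "ty": 0, "tz": 0, "yaw": 0, "claw": 2.5}, {"tx": 0, "ty": 0, "tz": 0, "yaw": 0, "claw": 2.5}, {"tx": 0, "ty": 0, "tz": 0, "yaw": 0, "claw": 2.5}])

```text
time_s: 41.5
position: [0.5334, 0.3314, 0.1099]
tool_rot: [[-0.925, 0.379, 0.002], [0.379, 0.925, 0.0], [-0.002, 0.001, -1.0]]
ft_force: [0.2, -1.2, 6.0]
grip_width: 0.0312
gripper_force: 34.9
```

Request:
servo_tool(steps=[{"tx": 0, "ty": 0, "tz": 1, "yaw": 0, "claw": 2.5}, {"tx": 0, "ty": 0, "tz": 2, "yaw": 0, "claw": 2.5}, {"tx": 0, "ty": 0, "tz": 3, "yaw": 0, "claw": 2.5}, {"tx": 0, "ty": 0, "tz": 3, "yaw": 0, "claw": 2.5}, {"tx": 0, "ty": -1.5, "tz": 1, "yaw": 0, "claw": 2.5}, {"tx": 0.4, "ty": -2.5, "tz": 0, "yaw": 0, "claw": 2.5}, {"tx": 0, "ty": -3, "tz": 0, "yaw": 0, "claw": 2.5}, {"tx": 0, "ty": -3, "tz": 0, "yaw": 0, "claw": 2.5}, {"tx": 0, "ty": -3, "tz": 0, "yaw": 0, "claw": 2.5}, {"tx": 0, "ty": -3, "tz": 0, "yaw": 0, "claw": 2.5}, {"tx": 0, "ty": -3, "tz": 0, "yaw": 0, "claw": 2.5}, {"tx": 0, "ty": -2.7, "tz": 0, "yaw": 0, "claw": 2.5}, {"tx": 0, "ty": -2, "tz": 0, "yaw": 0, "claw": 2.5}, {"tx": 0, "ty": 0, "tz": 0, "yaw": 0, "claw": 2.5}, {"tx": 0, "ty": 0, "tz": 0, "yaw": 0, "claw": 2.5}])

```text
time_s: 43.0
position: [0.5365, 0.094, 0.2083]
tool_rot: [[-0.925, 0.38, -0.001], [0.38, 0.925, 0.0], [0.001, -0.0, -1.0]]
ft_force: [0.1, 0.6, -2.6]
grip_width: 0.031
gripper_force: 35.5
```

Request:
servo_tool(steps=[{"tx": 0, "ty": 0, "tz": -2, "yaw": 0, "claw": 2.5}, {"tx": 0, "ty": 0, "tz": -3, "yaw": 0, "claw": 2.5}, {"tx": 0, "ty": 0, "tz": -2, "yaw": 0, "claw": 2.5}, {"tx": 0, "ty": 0, "tz": -1, "yaw": 0, "claw": 2.5}, {"tx": 0, "ty": 0, "tz": -0.5, "yaw": 0, "claw": 2.5}, {"tx": 0, "ty": 0, "tz": 0, "yaw": 0, "claw": 2.5}, {"tx": 0, "ty": 0, "tz": 0, "yaw": 0, "claw": 2.5}])

```text
time_s: 43.7
position: [0.5374, 0.0946, 0.1247]
tool_rot: [[-0.925, 0.379, 0.002], [0.379, 0.925, -0.0], [-0.002, 0.001, -1.0]]
ft_force: [0.6, -0.0, -2.4]
grip_width: 0.0309
gripper_force: 35.4
```

Lower and release red, then retreat toward the start pose to check.

Request:
servo_tool(steps=[{"tx": 0, "ty": 0, "tz": -0.7, "yaw": 0, "claw": 2.5}, {"tx": 0, "ty": -0.1, "tz": -0.3, "yaw": 0, "claw": 2.5}, {"tx": 0, "ty": 0, "tz": -0.2, "yaw": 0, "claw": 2.5}, {"tx": 0, "ty": 0, "tz": -0.2, "yaw": 0, "claw": 2.5}, {"tx": 0, "ty": 0, "tz": -0.1, "yaw": 0, "claw": 2.5}, {"tx": 0, "ty": 0, "tz": 0, "yaw": 0, "claw": 2.5}, {"tx": 0, "ty": 0, "tz": 0, "yaw": 0, "claw": 4}, {"tx": 0, "ty": 0, "tz": 0, "yaw": 0, "claw": 5.5}, {"tx": 0, "ty": 0, "tz": 0, "yaw": 0, "claw": 5.5}, {"tx": 0, "ty": 0, "tz": 0, "yaw": 0, "claw": 5.5}, {"tx": 0, "ty": 0, "tz": 2, "yaw": 0, "claw": 5.5}, {"tx": 0, "ty": 0, "tz": 3, "yaw": 0, "claw": 5.5}, {"tx": 0, "ty": 0, "tz": 4, "yaw": 0, "claw": 5.5}, {"tx": 0, "ty": 0, "tz": 4, "yaw": 0, "claw": 5.5}])

```text
time_s: 45.1
position: [0.5367, 0.0934, 0.2401]
tool_rot: [[-0.925, 0.379, -0.001], [0.379, 0.925, 0.0], [0.001, -0.0, -1.0]]
ft_force: [0.9, 0.2, -0.7]
grip_width: 0.0553
gripper_force: 0.0
```

Request:
servo_tool(steps=[{"tx": -2, "ty": 3, "tz": 0, "yaw": 0, "claw": 5.5}, {"tx": -3, "ty": 3.8, "tz": 0, "yaw": 0, "claw": 5.5}, {"tx": -3, "ty": 3.8, "tz": 0, "yaw": 0, "claw": 5.5}, {"tx": -3, "ty": 3.8, "tz": 0, "yaw": 0, "claw": 5.5}, {"tx": -3, "ty": 3.8, "tz": 0, "yaw": 0, "claw": 5.5}, {"tx": -3, "ty": 3.8, "tz": 0, "yaw": 0, "claw": 5.5}, {"tx": -3, "ty": 3.8, "tz": 0, "yaw": 0, "claw": 5.5}, {"tx": -3, "ty": 3.8, "tz": 0, "yaw": 0, "claw": 5.5}, {"tx": -3, "ty": 3.8, "tz": 0, "yaw": 0, "claw": 5.5}, {"tx": -2, "ty": 3, "tz": 0, "yaw": 0, "claw": 5.5}, {"tx": -1, "ty": 2, "tz": 0, "yaw": 0, "claw": 5.5}, {"tx": 0, "ty": 0, "tz": 0, "yaw": 0, "claw": 5.5}, {"tx": 0, "ty": 0, "tz": 0, "yaw": 0, "claw": 5.5}, {"tx": 0, "ty": 0, "tz": 0, "yaw": 0, "claw": 5.5}])

```text
time_s: 46.5
position: [0.2475, 0.4767, 0.2388]
tool_rot: [[-0.925, 0.38, -0.0], [0.38, 0.925, -0.0], [-0.0, -0.0, -1.0]]
ft_force: [-0.3, -0.4, 0.9]
grip_width: 0.0546
gripper_force: 0.0
```

```bash
python3 -c "
from caps import *
caps('top');caps('side','s9.png')"
```

```text
red 169 z 0.1203 [535.8  92.   30.5  30.1]
yel 166 z 0.1206 [561.4 -12.8  28.7  30.8]
blue 162 z 0.1208 [499.   25.9  30.2  29.1]
jar 344 z 0.12 [ 515.3 -341.7   44.    42.5]
[0.2476 0.4766 0.2389] 46.55 [ 50.  21.  78.  -0.  81. -18.]
red 122 z 0.12 [536.6  93.8  28.8  30.3]
yel 107 z 0.1196 [562.9 -12.4  28.6  33.1]
blue 117 z 0.1195 [500.   26.4  29.9  33.7]
jar 86 z 0.1203 [ 517.  -343.2   42.9   41.4]
[0.2477 0.4767 0.2389] 46.6 [ 50.  21.  78.  -0.  81. -18.]
```

View pics/s9.png

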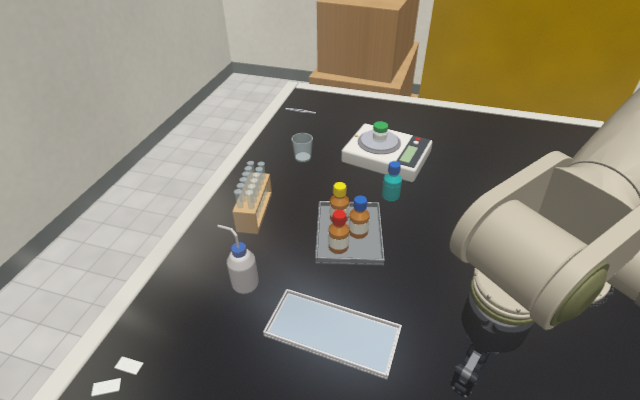

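All three bottles are back upright within about 3 mm of where they started, at (339,217), (340,189) and (360,203). The jar sits mid-pan at (381,129), and the arm is clear.

```bash
python3 -c "
from rig import env
print(env.close_job())"
```

```text
the job is handed in; nothing more can be done
None
```

The job is handed in: by the last camera check the jar stands within about 3 mm of the pan's centre and all three bottles are upright within about 3 mm of their starting places, finished at about 47 s of the 141 s allowed; no verdict was returned.

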